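# Refill the laundry dosing canister and connect its feed tube

### The arm

A 7-joint arm with a two-finger parallel gripper is mounted at the origin on the work surface. World frame = base frame: x ahead of the robot, y to its left, z up, the work surface at z = 0. Lengths are in m, angles in rad, forces in N, time in s.
With the tool pointing down it reaches from about 0.4 to 0.875 m from the base axis. Payload 19.3 kg.
Tool frame: the origin (TCP) lies on the centre line of the jaws, within the pads' length; the fingertips stand 8 mm ahead of it and the grasp point (between the pads) lies 11 mm behind it; z points along the fingers, y is the line along which they close (so a half turn about z gives the same grasp; the last joint's range is limited). The gripper opens to 85 mm and grips with 20 to 120 N. Pads are 22 mm wide; open, the fingers measure 114 mm over their backs; the gripper's body (76 mm by 85 mm) begins 54 mm behind the grasp point. The pads swing forward as they close: fully open they stand 13 mm farther back than shut.
Start: joints at [-1.29, 0.521, -0.036, 1.599, 0.021, 1.021, -0.113], TCP at [0.215, 0.587, 0.239] pointing down, gripper open.
Joint ranges: [-2.91, 2.91], [-0.3, 2.13], [-1.5, 1.42], [0.17, 2.43], [-1.26, 4.41], [0.16, 1.93], [-2.52, 2.52]. Speed limits (rad/s): [1.89, 1.89, 2.39, 2.39, 3.01, 3.01, 3.01].

### API

Orientations are given as [roll, pitch, yaw] about the fixed x, y, z axes, in that order (R = Rz(yaw) Ry(pitch) Rx(roll)).
In Python, from workcell import status, grab_frame, camera_params, bot, search_frame, silhouettes gives the robot as it stands.
- The arm moves only by the shell command python3 -m creep 'ROWS' [FORCE]. ROWS is JSON, a list of rows, each a list of 5 numbers: the shift along the tool's x, y, z in units of 60 mm (1.0 is 60 mm), then the turn about the tool's z in units of 8 degrees (1.0 is 8 degrees), then the opening, from 0 (shut) to 1 (fully open). In form: [[x, y, z, twist, hand], ...]. A call has 1 to 5 rows; each row is the pose to reach, as a shift and turn from the pose commanded when the call began, along the tool's axes at that moment; what a row does not reach only later rows make up. A row lasts 1/8 s, in which the tool goes at most 62.5 mm and 10.7 degrees, less where a joint would pass 70% of its speed; a pose out of reach is approached as far as the arm can. A call with a gripper value outside its range is refused whole. The fingers move at their own pace and stop on an object; FORCE is the grip in N (left out, the last holds). Time passes only in rows, so rows that repeat a pose let the fingers close. It gives the time, the measured TCP pose, the force, the opening and the grip force at its end, in the units of the state.
- status.observe(): the state, without advancing time (a new reading comes with each control period).
- grab_frame(name): name is "side" or "top"; returns the picture (420x560x3 uint8, blue, green, red); there is no depth.
- camera_params(name): a dict with "K" (3x3 intrinsics, pixels), "rvec" (rotation vector, rad) and "tvec" (3), from world to camera coordinates, as OpenCV has them. Camera axes: x right, y down, z forward; pixel columns grow to the right and rows downward; lengths in m; the calibration is good to about 2 mm. A picture is of the moment at which its call begins. camera_params takes no time and is no camera call.
- bot.job_done(): hands the job in; it is judged then, once.
Trained networks look in the newest picture that a camera, given by its name, has taken for a name from the list of things; names that differ only in an ending like _2 or _b are one class to them, and where a whole thing is asked for, a point or a joint stands for the part that bears it (a point fixed in the world has none). Each returns a list of dicts, best first, with "p" (0 to 1); they miss things now and then, are a little off and sometimes report something else, mostly with a low value. They report only what shows in the picture. A call takes as long as a camera call.
- search_frame(camera, name): "extent" ([left, top, right, bottom] as shares, 0 to 1, of the picture: columns of its width, rows of its height, round what is visible of it).
- silhouettes(camera, name): "mask" (420x560 bool, what is visible of it) and "extent" ([left, top, right, bottom] as shares, 0 to 1, of the picture: columns of its width, rows of its height, round what is visible of it).
The state is a dict: "clock": time; "qpos": joint angles; "qd": joint speeds; "joint_efforts": joint torques, N m; "position": TCP position; "tool_rot": TCP orientation; "force": force on the tool from outside, world axes, zero at the start; "moment": the same for the moment, N m; "grip_width": finger opening in m; "finger_force": force on a finger pad.
Only numpy, scipy, OpenCV 4.12 (cv2) and the standard library are available. Lean on these libraries where they do the work, as an engineer would, in place of code of your own. Each camera call takes 0.05 s, during which the arm holds its last target. There are 200 camera calls.

### The job

Put every detergent bar from the counter into the open canister. Then close it: set the lid level on the neck with its wing in line with the two long ribs on the canister's shoulder, turn it back (anticlockwise from above) until the wing reaches the round dots and the lid drops into the thread start, then screw it clockwise until it is tight with the wing at the double lines. Also push either end of the steel feed tube straight into the pump's push-fit port, past the stiff seal until it bottoms, and leave it there; leave the scoop cup, bottle, pot, carton and paper pack where they stand.

Things in the scene. Friction and masses are not known exactly. Their poses are not given: they have to be found in the camera images.
- canister: Off-white tub fixed to the counter, 156 mm across, shoulder 95 mm high; open neck 89 mm wide inside, 98 mm outside, rim at 125 mm, inner floor at 8 mm. Origin: centre of underside, z up. Two long grey ribs lie on the shoulder along its +x and -x, 64 to 77 mm from the axis. Neck: four right-hand threads, 36 mm lead, 112 mm across, one starting every 90 degrees.
- start_mark: Two round grey dots (9 mm) on the canister's shoulder, 70 mm either side of its axis. Origin on that axis, 95 mm up; x runs through both dots, 50 degrees anticlockwise of the canister's x. From the ribs (lid origin 115 mm up, resting on the threads) the lid turned anticlockwise rides up 4 mm, then at 45 to 50 degrees drops 8 mm into the thread start (110 mm up).
- tight_mark: Two pairs of short grey lines on the canister's shoulder, 70 mm either side of its axis. Origin on that axis, 95 mm up; x runs through both pairs, 42 degrees clockwise of the canister's x. Screwed clockwise from the dots, the lid sinks until its disc meets the rim (lid origin 103 mm up), then after some free play goes firm 40 to 45 degrees clockwise of the ribs.
- lid: Blue screw lid, 124 mm across, about 160 g, right way up. Origin: centre of the skirt's lower edge, z up. Skirt 22 mm high, inside 116 mm across with four lugs (102 mm between facing lugs); disc 5 mm; on top a wing grip 80 mm long (lid's x), 16 mm wide, from 27 to 57 mm above the origin; its ends are alike. Turns easily until tight (0.3 N m is enough).
- bar1: Yellowish solid detergent bar, 66 x 26 x 26 mm (long axis x), 60 g, lying on the counter; origin at the centre of the underside it starts on. Two to four such bars are there; the others are absent.
- bar2: Yellowish solid detergent bar, 66 x 26 x 26 mm (long axis x), 60 g, lying on the counter; origin at the centre of the underside it starts on. Two to four such bars are there; the others are absent.
- bar3: Yellowish solid detergent bar, 66 x 26 x 26 mm (long axis x), 60 g, lying on the counter; origin at the centre of the underside it starts on. Two to four such bars are there; the others are absent.
- bar4: Yellowish solid detergent bar, 66 x 26 x 26 mm (long axis x), 60 g, lying on the counter; origin at the centre of the underside it starts on. Two to four such bars are there; the others are absent.
- fitting: Cream pump head fixed to the counter, a block 75 mm long (x), 60 mm wide, 75 mm high, with the motor behind it. Origin: on the counter, z up; its front face, 30 mm towards -x, has a push-fit port whose axis runs along the fitting's x at 50 mm height.
- port (a point): Centre of the port's mouth on the front face of the pump head, 50 mm above the counter. The hole has a black funnel mouth, 29 mm wide, narrowing to a slippery 18 mm at 8 mm depth; the tube goes in along the fitting's +x. It meets the seal 25 mm in and bottoms 45 mm in.
- seal (a joint): Inner seal sleeve in the port: 0 m when untouched, 0.020 m when the tube has pushed it to the bottom. It resists with about 6 N all the way and stays where it is left.
- tube: Straight rigid steel feed tube, 190 mm long, 16 mm thick, 80 g, with a square black grip sleeve (22 x 22 mm, 60 mm long) round its middle, lying on the counter on the sleeve. Origin: its middle, on the axis (11 mm up); x along the tube. Both ends are alike. Fully home its middle is 50 mm in front of the port's mouth; let go, it sags a few degrees.
- scoop: Grey plastic scoop cup, 56 mm across, 50 mm high; leave it alone. Origin: centre of its underside.
- bottle: White bottle, 68 mm across, 150 mm high; leave it alone. Origin: centre of its underside.
- pot: White pot with a steel cap, 70 mm across, 90 mm high; leave it alone. Origin: centre of its underside.
- carton: Cardboard carton, 60 x 160 x 110 mm; leave it alone. Origin: centre of its underside.
- soap_pack: Paper-wrapped pack, 110 x 70 x 35 mm; leave it alone. Origin: centre of its underside.

How it is judged:
By the outcome, as a careful person would: the job done as asked, in the order asked, and still so for the second after the job is handed in, with the robot touching nothing.
Of bar1, bar2, bar3, bar4 only 2 to 4 are there at a start; the rules pass over those that are not, and their reading is None.
At some moment in a run one of bar1, bar2, bar3, bar4, tube may be knocked a few centimetres aside while the robot is not near it.
It also fails if it takes over 210 s, if anything falls off the work surface, if the arm or the gripper's body presses on something with over 40 N, if the wrist force passes 120 N, or if a joint passes its speed limit or range.

## Working session

There is one attempt and no reset: what is moved stays moved. The work goes in short steps, Python scripts to look and compute and a shell command to move; the robot and the scene stay as the last step left them, time stands still between calls to the robot, and variables do not carry over. Pictures are saved under pics/ and viewed, at most 14 in all, crops included, and the job is handed in when it is done.

```bash
ls; mkdir -p pics
python3 - <<'E'
from workcell import *
import cv2,numpy as np
s=status.observe();print(s)
for c in("side","top"):
    cv2.imwrite(f"pics/{c}0.png",grab_frame(c));p=camera_params(c);print(c,p)
E
```

```text
pics
{'clock': 0.0, 'qpos': array([-1.29022822,  0.52204401, -0.03632434,  1.59996575,  0.02118401,
        1.02109864, -0.11278289]), 'qd': array([-5.60624045e-04, -9.37882813e-04, -4.15290281e-04,  1.39181722e-03,
       -5.83505052e-05,  2.00902498e-04,  3.93797224e-04]), 'joint_efforts': array([ 4.02923270e-04, -9.27095532e+01,  1.97983302e+00, -3.69929123e+01,
        1.78451330e-02,  8.22782546e-03, -2.32129921e-06]), 'position': array([0.21468532, 0.58663968, 0.23872219]), 'tool_rot': array([-3.14046326e+00,  6.76369834e-05,  2.79081994e+00]), 'force': array([ 0.85009787, -0.15470125,  0.004153  ]), 'moment': array([-0.00094624, -0.00248627, -0.03390668]), 'finger_force': 0.0, 'grip_width': 0.08523644444120547}
side {'K': array([[525.70394815,   0.        , 267.23233967],
       [  0.        , 525.70394815, 212.97576696],
       [  0.        ,   0.        ,   1.        ]]), 'rvec': array([ 0.12183806, -2.86733588,  1.14766563]), 'tvec': array([0.57624251, 0.12127221, 1.23587518])}
top {'K': array([[496.73728491,   0.        , 276.73454217],
       [  0.        , 496.73728491, 207.89807626],
       [  0.        ,   0.        ,   1.        ]]), 'rvec': array([ 2.19331679, -2.18755433,  0.02277135]), 'tvec': array([-0.02464768,  0.60831572,  1.14953418])}
```

View pics/top0.png

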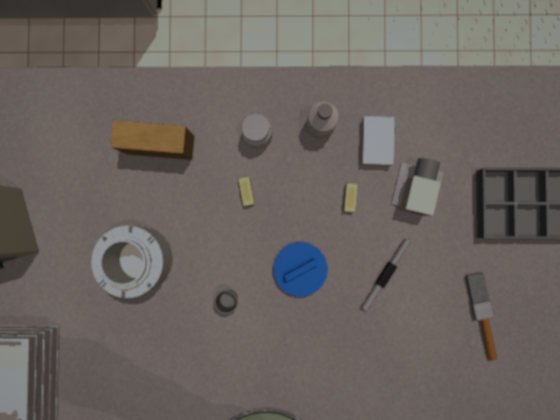

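View pics/side0.png

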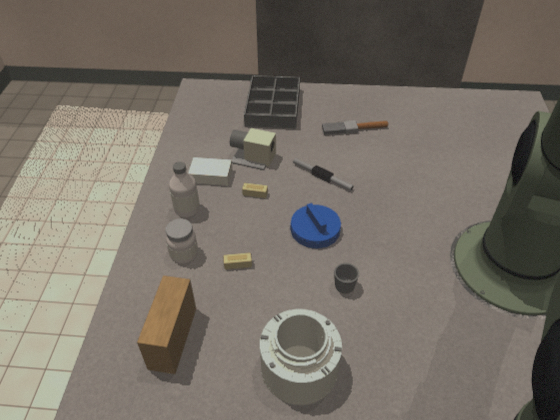

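```bash
cat > h.py <<'E'
from workcell import *
import cv2,numpy as np
from scipy.spatial.transform import Rotation as Rn
P={c:camera_params(c) for c in("side","top")}
def back(c,uv,z):
    p=P[c];R=cv2.Rodrigues(p["rvec"])[0];C=-R.T@p["tvec"]
    uv=np.atleast_2d(np.asarray(uv,float));d=np.c_[(uv-p["K"][:2,2])/p["K"][0,0],np.ones(len(uv))]@R
    return C+d*((z-C[2])/d[:,2])[:,None]
def proj(c,X):
    p=P[c];return cv2.projectPoints(np.atleast_2d(np.asarray(X,float)),p["rvec"],p["tvec"],p["K"],None)[0][:,0]
def rect(c,m,z):
    "min-area rectangle of a mask projected on plane z: centre, sizes, yaw of long axis (deg)"
    q=back(c,np.argwhere(m)[:,::-1],z)[:,:2]
    (cx,cy),(a,b),t=cv2.minAreaRect((q*1000).astype(np.float32))
    if a<b:a,b,t=b,a,t+90
    return np.round([cx,cy,a,b,(t+90)%180-90],1)
def rows(xyz,yaw=None,cmd=None):
    "shift in tool units to world target; yaw (deg) of tool y closing line"
    s=status.observe();R=Rn.from_euler("xyz",s["tool_rot"]);d=R.inv().apply(np.array(xyz)-s["position"])/0.06
    o=[*np.round(d,3)]
    if yaw is not None:
        y=R.as_matrix()[:,1];cur=np.degrees(np.arctan2(y[1],y[0]))
        # tool z points down: +twist is clockwise from above
        tw=-((yaw-cur+90)%180-90)
        o+=[round(tw/8,3)]
        print("tool y now",round(cur,1),"twist deg",round(tw,1),"alt",round(tw-180*np.sign(tw),1),"q7",round(s["qpos"][6],2))
    print("rows",o,"t",round(s["clock"],2),"pos",s["position"].round(4))
E
python3 - <<'E'
from h import *
for c in("top","side"):
    grab_frame(c)
    for n,z in(("bar1",.026),("lid",.022),("tube",.011),("fitting",.075),("canister",.095),("scoop",.05)):
        for d in silhouettes(c,n):
            if d["p"]>.2: print(c,n,round(d["p"],2),rect(c,d["mask"],z),np.round(np.array(d["extent"])*[560,420,560,420]))
im=cv2.imread("pics/top0.png")
a=cv2.resize(im[215:310,80:175],None,fx=5.5,fy=5.5,interpolation=cv2.INTER_CUBIC)
b=cv2.resize(im[145:220,385:450],None,fx=4,fy=4,interpolation=cv2.INTER_CUBIC)
e=cv2.resize(im[230:310,260:340],None,fx=3,fy=3,interpolation=cv2.INTER_CUBIC)
o=np.zeros((600,790,3),np.uint8);o[:a.shape[0],:a.shape[1]]=a;o[:300,525:785]=b;o[310:550,525:765]=e
cv2.imwrite("pics/z1.png",o)
E
```

```text
top bar1 0.86 [ 633.  -191.9   64.9   27.9   -4.9] [342. 185. 356. 209.]
top bar1 0.8 [647.8  48.2  66.6  27.1  11. ] [237. 173. 255. 206.]
top lid 0.82 [469.5 -77.3 124.5 124.  -89.8] [273. 243. 330. 299.]
top tube 0.96 [ 456.4 -276.6  188.6   25.   -32.6] [360. 239. 412. 309.]
top tube 0.4 [649.2  49.4  64.3  23.8   7.9] [239. 173. 254. 207.]
top fitting 0.76 [ 657.9 -334.5  125.7   95.6  -13.8] [391. 157. 442. 216.]
top fitting 0.62 [ 804.2 -122.9   81.1   64.7  -26.4] [308.  98. 335. 137.]
top fitting 0.44 [758.6 255.8 187.4  77.1  85.6] [109. 118. 194. 157.]
top canister 0.85 [490.  291.1 177.4 154.  -89.7] [ 92. 224. 173. 296.]
top canister 0.74 [ 655.9 -328.8  123.9   94.8  -12.5] [393. 156. 446. 215.]
top scoop 0.73 [398.   90.9  56.4  55.9 -89.6] [215. 289. 239. 312.]
side bar1 0.76 [642.5  57.3  64.5  43.1  10.6] [223. 249. 253. 269.]
side bar1 0.72 [ 627.6 -180.5   64.3   53.3    4.2] [243. 186. 270. 198.]
side bar1 0.67 [787.4   4.5 144.2  70.9 -70.2] [169. 217. 200. 263.]
side lid 0.63 [ 761.8 -254.3  121.2  104.8   -2.1] [189. 158. 232. 186.]
side lid 0.55 [463.7 -73.6 148.1 123.8 -86.5] [291. 203. 340. 249.]
side lid 0.55 [ 655.7 -358.9  185.5  132.9  -85.3] [230. 125. 275. 169.]
side tube 0.61 [ 450.1 -276.3  187.1   40.7  -36.7] [294. 158. 350. 190.]
side fitting 0.87 [ 646.7 -296.5  171.4  125.8  -85.3] [230. 126. 276. 168.]
side fitting 0.7 [ 454.2 -205.2  186.1   41.2  -34.1] [296. 156. 353. 191.]
side canister 0.95 [488.4 322.1 196.  155.   81.8] [259. 306. 342. 406.]
side canister 0.25 [ 643.2 -270.2  171.5  123.3  -85.3] [230. 125. 276. 171.]
side scoop 0.84 [392.6 105.4  80.5  50.9 -89.8] [334. 263. 358. 291.]
```

View pics/z1.png

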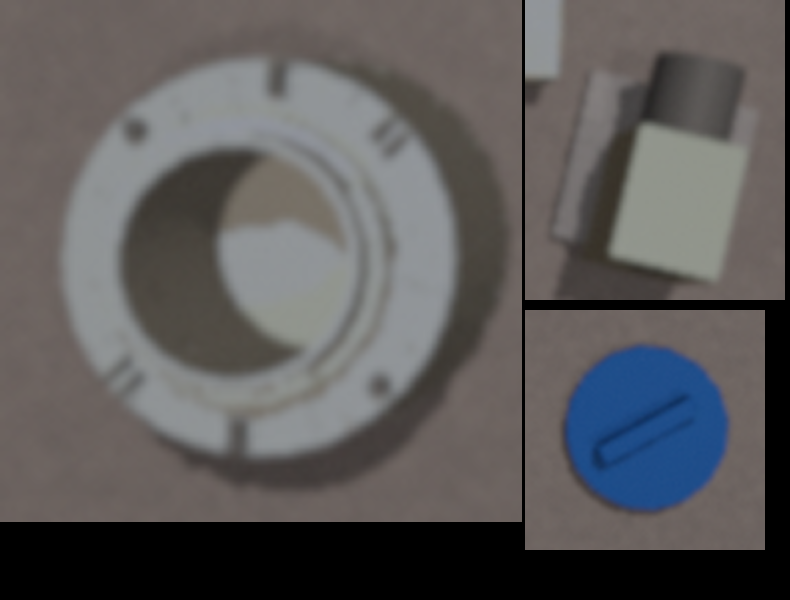

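Run:
```python
from h import *
f=lambda q,o,k,w:np.array(q,float)/k-np.array(w)/k+np.array(o)
def ang(d):return round(np.degrees(np.arctan2(d[1],d[0])),1)
K=lambda q,z:back("top",f(q,(80,215),5.5,(0,0)),z)*1000
m=K([(278,78),(237,438),(135,130),(379,386),(389,137),(126,378)],.095)
print(m.round(1)); 
for i,o in((0,0),(2,50),(4,-42)):print("axis",((m[i]+m[i+1])/2).round(1),"yaw",ang(m[i]-m[i+1])-o,np.linalg.norm(m[i]-m[i+1]))
b=back("top",f([(645,122),(748,145),(718,282),(610,257)],(385,145),4,(525,0)),.075)*1000
print("block",b.round(1),"fwd yaw",ang(b[0]-b[3]),ang(b[1]-b[2]),"len",np.linalg.norm(b[0]-b[3]),np.linalg.norm(b[2]-b[3]),"port",((b[2]+b[3])/2).round(1))
w=back("top",f([(597,445),(690,397),(605,468),(693,420)],(260,230),3,(525,310)),.057)*1000
print("wing",w.round(1),ang(w[1]-w[0]),ang(w[3]-w[2]),w.mean(0))
# tube ends cross check: use side+top masks centre of sleeve
for c in("top","side"):
    p=proj(c,[[.457,-.277,.011],[.47,-.077,.022],[.633,-.192,.013],[.648,.048,.013],[.49,.309,.095]]);print(c,p.round(1).tolist())
rows([.633,-.192,.15],85)
```

```text
[[557.8 294.1  95. ]
 [415.8 308.2  95. ]
 [537.  350.9  95. ]
 [436.5 252.2  95. ]
 [534.6 249.5  95. ]
 [439.1 352.8  95. ]]
axis [486.8 301.2  95. ] yaw -5.7 142.6808658821374
axis [486.8 301.5  95. ] yaw -5.5 140.87413402759472
axis [486.8 301.1  95. ] yaw -5.200000000000003 140.61224006523756
block [[ 678.  -329.2   75. ]
 [ 665.3 -385.5   75. ]
 [ 589.8 -368.3   75. ]
 [ 603.4 -309.4   75. ]] fwd yaw -14.9 -12.8 len 77.13310292240064 60.46456880262909 port [ 596.6 -338.9   75. ]
wing [[ 456.4  -40.7   57. ]
 [ 492.4 -109.9   57. ]
 [ 439.4  -46.7   57. ]
 [ 475.3 -112.1   57. ]] -62.6 -61.3 [465.86813593 -77.34124615  57.        ]
top [[386.1, 273.4], [299.9, 267.7], [349.2, 197.5], [246.5, 190.9], [123.3, 260.3]]
side [[320.2, 172.8], [313.4, 223.0], [253.6, 190.3], [236.1, 260.2], [298.1, 346.5]]
tool y now 69.9 twist deg -15.1 alt 164.9 q7 -0.11
rows [np.float64(-11.008), np.float64(-9.796), np.float64(1.488), np.float64(-1.888)] t 0.8 pos [0.2148 0.5869 0.2393]
```

```bash
python3 -c "
from h import *
rows([.648,.048,.2],101)"
```

```text
tool y now 69.9 twist deg -31.1 alt 148.9 q7 -0.11
rows [np.float64(-9.867), np.float64(-5.954), np.float64(0.655), np.float64(-3.888)] t 0.8 pos [0.2148 0.5869 0.2393]
```

```bash
python3 -m creep '[[-9.87,-5.95,0.3,-3.89,1],[-9.87,-5.95,0.3,-3.89,1],[-9.87,-5.95,0.65,-3.89,1],[-9.87,-5.95,0.65,-3.89,1],[-9.87,-5.95,0.65,-3.89,1]]' 40; python3 -c "
from h import *
rows([.648,.048,.15],101)"
```

```text
clock: 1.42
position: [0.4113, 0.3424, 0.2244]
tool_rot: [3.141, 0.0, -2.949]
force: [1.2, 0.9, 0.3]
grip_width: 0.0858
finger_force: 0.0
tool y now 101.0 twist deg 0.0 alt -180.0 q7 0.91
rows [np.float64(-2.933), np.float64(-5.57), np.float64(1.239), np.float64(0.002)] t 1.43 pos [0.4113 0.3424 0.2244]
```

```bash
python3 -m creep '[[-2.93,-5.57,0.2,0,0.7],[-2.93,-5.57,0.4,0,0.7],[-2.93,-5.57,0.8,0,0.7],[-2.93,-5.57,1.24,0,0.7],[-2.93,-5.57,1.24,0,0.7]]'
python3 - <<'E'
from h import *
rows([.648,.048,.10],101)
for c in("side","top"):
    grab_frame(c)
    for d in silhouettes(c,"bar1"):
            if d["p"]>.2: print(c,round(d["p"],2),rect(c,d["mask"],.026),np.round(np.array(d["extent"])*[560,420,560,420]))
E
```

```text
clock: 2.05
position: [0.603, 0.1039, 0.1712]
tool_rot: [3.141, 0.001, -2.949]
force: [1.2, 1.2, -0.4]
grip_width: 0.0597
finger_force: 0.0
tool y now 101.0 twist deg 0.0 alt -180.0 q7 1.47
rows [np.float64(-0.557), np.float64(-1.057), np.float64(1.187), np.float64(0.004)] t 2.05 pos [0.603  0.1039 0.1712]
side 0.92 [642.5  57.4  64.7  42.7  11.2] [225. 253. 250. 272.]
top 0.83 [ 633.4 -191.9   66.6   28.1   -5.1] [343. 185. 356. 211.]
top 0.65 [647.7  47.1  65.4  24.8  14.3] [239. 174. 255. 208.]
```

```bash
python3 -m creep '[[-0.56,-1.05,1.0,0,0.7],[-0.56,-1.05,1.2,0,0.7],[-0.56,-1.05,2,0,0.7],[-0.56,-1.05,2.6,0,0.7],[-0.56,-1.05,2.6,0,0.7]]';  python3 -m creep '[[0,0,0,0,0.7],[0,0,0,0,0.1],[0,0,0,0,0.1],[0,0,0,0,0.1],[0,0,0,0,0.1]]' 40; python3 -m creep '[[0,0,-1,0,0.1],[0,0,-2,0,0.1],[0,0,-3,0,0.1],[0,0,-3,0,0.1]]'; python3 -c "
from h import *
rows([.487,.3012,.2],-5.5)"
```

```text
clock: 2.88
position: [0.6451, 0.0513, 0.0138]
tool_rot: [3.141, -0.004, -2.948]
force: [0.6, -0.6, 1.1]
grip_width: 0.06
finger_force: 0.0
clock: 3.5
position: [0.6475, 0.0502, 0.017]
tool_rot: [-3.142, 0.002, -2.949]
force: [-3.0, 0.1, 12.0]
grip_width: 0.025
finger_force: 39.6
clock: 4.0
position: [0.649, 0.0501, 0.2012]
tool_rot: [-3.141, 0.008, -2.95]
force: [-0.6, -1.1, -1.2]
grip_width: 0.0252
finger_force: 40.2
tool y now 101.0 twist deg -73.5 alt 106.5 q7 1.57
rows [np.float64(1.852), np.float64(4.623), np.float64(0.002), np.float64(-9.188)] t 4.0 pos [0.649  0.0501 0.2012]
```

```bash
python3 -m creep '[[1.85,4.62,0,0,0.1],[1.85,4.62,0,0,0.1],[1.85,4.62,0,0,0.1],[1.85,4.62,0,0,0.1],[1.85,4.62,0,0,0.1]]';  python3 -m creep '[[0,0,0,0,0.1],[0,0,0,0,0.1]]';python3 -c "
from h import *
rows([.487,.3012,.13])"
```

```text
clock: 4.62
position: [0.483, 0.3029, 0.1954]
tool_rot: [3.141, -0.0, -2.948]
force: [0.2, 0.1, -0.4]
grip_width: 0.025
finger_force: 40.2
clock: 4.88
position: [0.4851, 0.3002, 0.1953]
tool_rot: [-3.141, -0.0, -2.949]
force: [0.2, -0.6, 0.2]
grip_width: 0.0252
finger_force: 40.2
rows [np.float64(-0.035), np.float64(0.01), np.float64(1.088)] t 4.88 pos [0.4851 0.3002 0.1953]
```

```bash
python3 -m creep '[[-0.03,0,0.7,0,0.1],[-0.03,0,1.2,0,0.1],[-0.03,0,1.2,0,0.1],[-0.03,0,1.2,0,0.5],[-0.03,0,1.2,0,0.5]]';  python3 -m creep '[[0,0,0,0,0.5],[0,0,-1,0,0.6],[0,0,-1.4,0,0.7],[0,0,-1.4,0,0.7]]';python3 - <<'E'
from h import *
rows([.633,-.192,.16],85)
grab_frame("top")
for d in silhouettes("top","bar1"):
    if d["p"]>.2: print(round(d["p"],2),rect("top",d["mask"],.026),np.round(np.array(d["extent"])*[560,420,560,420]))
E
```

```text
clock: 5.5
position: [0.4875, 0.3013, 0.1249]
tool_rot: [3.141, 0.002, -2.95]
force: [-1.0, 0.2, 0.4]
grip_width: 0.0428
finger_force: 0.0
clock: 6.0
position: [0.4874, 0.3017, 0.2098]
tool_rot: [3.14, 0.004, -2.949]
force: [-0.1, -0.4, -0.6]
grip_width: 0.0598
finger_force: 0.0
tool y now 101.0 twist deg 16.0 alt -164.0 q7 1.07
rows [np.float64(-0.806), np.float64(-8.542), np.float64(0.819), np.float64(2.002)] t 6.0 pos [0.4874 0.3017 0.2098]
0.74 [489.9 303.4  62.3  27.6  15. ] [128. 244. 141. 273.]
0.68 [ 633.7 -192.    66.    28.1   -5.4] [347. 183. 357. 212.]
0.61 [767.9 269.1 195.4  78.8  85.3] [112. 119. 189. 160.]
0.27 [ 456.6 -272.5  189.3   26.9  -32.2] [360. 238. 409. 312.]
```

```bash
python3 -m creep '[[-0.8,-8.54,0,2,0.7],[-0.8,-8.54,0,2,0.7],[-0.8,-8.54,0,2,0.7],[-0.8,-8.54,0,2,0.7],[-0.8,-8.54,0,2,0.7]]'; python3 -m creep '[[0,0,0,0,0.7]]';python3 -c "
from h import *
rows([.6335,-.192,.016],85)"
```

```text
clock: 6.72
position: [0.5746, -0.0006, 0.2066]
tool_rot: [-3.141, -0.001, 3.055]
force: [0.5, 0.9, -0.1]
grip_width: 0.0599
finger_force: 0.0
clock: 6.85
position: [0.5749, -0.0042, 0.2064]
tool_rot: [-3.139, -0.001, 3.048]
force: [0.1, 1.3, 0.1]
grip_width: 0.0598
finger_force: 0.0
tool y now 84.6 twist deg -0.4 alt 179.6 q7 1.4
rows [np.float64(-1.27), np.float64(-3.017), np.float64(3.178), np.float64(-0.048)] t 6.85 pos [ 0.5749 -0.0042  0.2064]
```

```bash
python3 -m creep '[[-1.27,-3.02,0.5,0,0.7],[-1.27,-3.02,1,0,0.7],[-1.27,-3.02,1,0,0.7],[-1.27,-3.02,1,0,0.7],[-1.27,-3.02,1,0,0.7]]'
python3 - <<'E'
from h import *
rows([.6335,-.192,.018],85)
grab_frame("side")
for d in silhouettes("side","bar1"):
    if d["p"]>.2: print(round(d["p"],2),rect("side",d["mask"],.026),np.round(np.array(d["extent"])*[560,420,560,420]))
E
```

```text
clock: 7.48
position: [0.6343, -0.186, 0.146]
tool_rot: [3.141, -0.002, 3.054]
force: [-0.8, 0.8, -0.0]
grip_width: 0.0598
finger_force: 0.0
tool y now 85.0 twist deg -0.0 alt 180.0 q7 1.72
rows [np.float64(0.0), np.float64(-0.102), np.float64(2.133), np.float64(-0.005)] t 7.47 pos [ 0.6343 -0.186   0.146 ]
0.84 [ 628.6 -180.4   68.5   51.8   -2.7] [239. 187. 270. 197.]
```

```bash
python3 -m creep '[[0,-0.03,1,0,0.7],[0,-0.03,2.1,0,0.7],[0,-0.03,2.1,0,0.7],[0,-0.03,2.1,0,0.1],[0,-0.03,2.1,0,0.1]]';  python3 -m creep '[[0,0,0,0,0.1],[0,0,0,0,0.1],[0,0,-1,0,0.1],[0,0,-2,0,0.1],[0,0,-3,0,0.1]]' 40; python3 -c "
from h import *
rows([.487,.301,.2])"
```

```text
clock: 8.2
position: [0.6365, -0.1877, 0.0247]
tool_rot: [-3.141, 0.004, 3.055]
force: [-5.4, 2.2, 27.8]
grip_width: 0.0247
finger_force: 40.0
clock: 8.82
position: [0.635, -0.1875, 0.2059]
tool_rot: [-3.141, 0.003, 3.055]
force: [0.9, -0.2, -0.0]
grip_width: 0.0247
finger_force: 40.4
rows [np.float64(3.165), np.float64(7.897), np.float64(0.087)] t 8.82 pos [ 0.635  -0.1875  0.2059]
```

```bash
for i in 1; do python3 -m creep '[[3.16,7.9,0.1,0,0.1],[3.16,7.9,0.1,0,0.1],[3.16,7.9,0.1,0,0.1],[3.16,7.9,0.1,0,0.1],[3.16,7.9,0.1,0,0.1]]'; done; python3 -c "
from h import *
rows([.487,.301,.2])"
```

```text
clock: 9.45
position: [0.544, 0.1136, 0.2001]
tool_rot: [3.14, 0.003, 3.055]
force: [1.6, 1.5, -0.6]
grip_width: 0.0249
finger_force: 40.4
rows [np.float64(1.219), np.float64(3.029), np.float64(0.002)] t 9.45 pos [0.544  0.1136 0.2001]
```

```bash
python3 -m creep '[[1.22,3.03,0,0,0.1],[1.22,3.03,0,0,0.1],[1.22,3.03,0,0,0.1],[1.22,3.03,0,0,0.1],[1.22,3.03,0,0,0.1]]'; python3 -c "
from h import *
rows([.487,.301,.125])"
```

```text
clock: 10.07
position: [0.4873, 0.2994, 0.1992]
tool_rot: [3.141, 0.002, 3.056]
force: [0.0, -0.3, -1.2]
grip_width: 0.0251
finger_force: 40.4
rows [np.float64(0.01), np.float64(0.025), np.float64(1.237)] t 10.07 pos [0.4873 0.2994 0.1992]
```

```bash
python3 -m creep '[[0,0.01,0.7,0,0.1],[0,0.01,1.22,0,0.1],[0,0.01,1.22,0,0.1],[0,0.01,1.22,0,0.5],[0,0.01,1.22,0,0.5]]';  python3 -m creep '[[0,0,0,0,0.5],[0,0,-1,0,0.6],[0,0,-1.4,0,0.7],[0,-1,-1.4,0,0.7],[0,-2,-1.4,0,0.7]]';python3 - <<'E'
from h import *
grab_frame("top");im=grab_frame("top");cv2.imwrite("pics/top1.png",cv2.resize(im[160:320,60:460],None,fx=2,fy=2))
for n,z in (("bar1",.026),("tube",.011),("lid",.022)):
  for d in silhouettes("top",n):
    if d["p"]>.2: print(n,round(d["p"],2),rect("top",d["mask"],z),np.round(np.array(d["extent"])*[560,420,560,420]))
rows([.4565,-.275,.1],-32.5+90)
rows([.468,-.077,.12],-62+90)
E
```

```text
clock: 10.7
position: [0.4882, 0.2997, 0.1262]
tool_rot: [3.14, 0.002, 3.054]
force: [-0.3, -0.6, 0.6]
grip_width: 0.0423
finger_force: 0.0
clock: 11.32
position: [0.4767, 0.1789, 0.2093]
tool_rot: [3.141, 0.001, 3.056]
force: [1.1, -0.7, -1.4]
grip_width: 0.0596
finger_force: 0.0
bar1 0.4 [ 662.9 -347.3  135.    99.9  -12.2] [390. 157. 443. 217.]
tube 0.77 [ 455.4 -276.3  190.4   26.1  -33.8] [361. 239. 408. 309.]
lid 0.63 [468.4 -77.2 125.  122.2  45.1] [274. 240. 329. 296.]
tool y now 85.0 twist deg 27.5 alt -152.5 q7 1.02
rows [np.float64(-0.317), np.float64(-7.593), np.float64(1.814), np.float64(3.439)] t 11.57 pos [0.4771 0.1804 0.2092]
tool y now 85.0 twist deg 57.0 alt -123.0 q7 1.02
rows [np.float64(-0.222), np.float64(-4.289), np.float64(1.483), np.float64(7.126)] t 11.57 pos [0.4771 0.1804 0.2092]
```

View pics/top1.png

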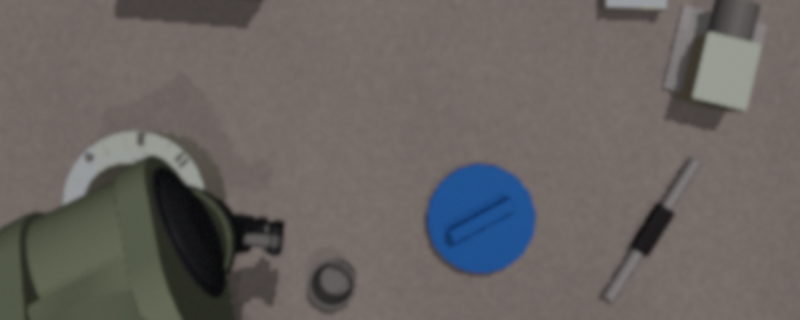

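```bash
python3 -m creep '[[-0.22,-4.29,0,7.13,0.5],[-0.22,-4.29,0,7.13,0.5],[-0.22,-4.29,0,7.13,0.5],[-0.22,-4.29,0.8,7.13,0.5],[-0.22,-4.29,0.8,7.13,0.5]]'; python3 -c "
from h import *
rows([.468,-.077,.12],-62+90)"
```

```text
clock: 12.2
position: [0.4673, -0.0794, 0.1595]
tool_rot: [-3.14, 0.0, 2.11]
force: [0.1, 0.6, 0.6]
grip_width: 0.0425
finger_force: 0.0
tool y now 30.9 twist deg 2.9 alt -177.1 q7 0.77
rows [np.float64(0.028), np.float64(0.03), np.float64(0.659), np.float64(0.358)] t 12.2 pos [ 0.4673 -0.0794  0.1595]
```

```bash
python3 -m creep '[[0.03,0.03,0.6,0.36,0.5],[0.03,0.03,1.2,0.36,0.5],[0.03,0.03,1.9,0.36,0.5],[0.03,0.03,1.9,0.36,0.5],[0.03,0.03,1.9,0.36,0.5]]' 60;python3 -m creep '[[0,0,0,0,0],[0,0,0,0,0],[0,0,0,0,0],[0,0,0,0,0],[0,0,0,0,0]]' 60; python3 -c "
from h import *
rows([.468,-.077,.12],-62+90);print(status.observe()['moment'])"
```

```text
clock: 12.82
position: [0.469, -0.0747, 0.0477]
tool_rot: [3.141, 0.0, 2.067]
force: [-0.1, -0.1, 0.5]
grip_width: 0.0426
finger_force: 0.0
clock: 13.45
position: [0.469, -0.0749, 0.0481]
tool_rot: [3.14, 0.001, 2.067]
force: [-2.3, 1.2, 19.6]
grip_width: 0.0146
finger_force: 58.8
tool y now 28.4 twist deg 0.4 alt -179.6 q7 0.81
rows [np.float64(-0.024), np.float64(-0.029), np.float64(-1.198), np.float64(0.053)] t 13.45 pos [ 0.469  -0.0749  0.0481]
[0.26683257 0.76201764 0.01627108]
```

```bash
python3 -m creep '[[0,0,-0.8,0,0],[0,0,-1.7,0,0],[0,0,-2.6,0,0],[0,0,-2.6,0,0],[0,0,-2.6,0,0]]' 60; python3 -c "
from h import *
s=status.observe();print(s['force'],s['moment'],s['grip_width'])
rows([.487,.301,.205],84.5)"
```

```text
clock: 14.08
position: [0.4681, -0.0747, 0.2028]
tool_rot: [3.141, -0.0, 2.067]
force: [-1.2, 0.3, -0.8]
grip_width: 0.0143
finger_force: 60.2
[-1.21297931  0.28139059 -0.76894356] [-0.03648969 -0.03582383  0.02748501] 0.014310385676547938
tool y now 28.4 twist deg -56.1 alt 123.9 q7 0.7
rows [np.float64(5.356), np.float64(3.26), np.float64(-0.033), np.float64(-7.007)] t 14.07 pos [ 0.4681 -0.0747  0.2028]
```

```bash
python3 -m creep '[[1,0.6,0,-1.2,0],[2,1.2,0,-2.4,0],[3,1.8,0,-3.6,0],[4,2.4,0,-4.8,0],[5,3,0,-6,0]]'; python3 -c "
from h import *
rows([.487,.301,.205],84.5)"
```

```text
clock: 14.7
position: [0.4813, 0.239, 0.2014]
tool_rot: [-3.14, -0.002, 2.91]
force: [1.0, -0.1, -2.2]
grip_width: 0.0146
finger_force: 60.1
tool y now 76.7 twist deg -7.8 alt 172.2 q7 0.81
rows [np.float64(0.146), np.float64(1.028), np.float64(-0.06), np.float64(-0.971)] t 14.7 pos [0.4813 0.239  0.2014]
```

```bash
python3 -m creep '[[0.15,1,0,-0.97,0],[0.15,1,0,-0.97,0],[0.15,1,0,-0.97,0],[0.15,1,0,-0.97,0]]'
python3 - <<'E'
from h import *
rows([.487,.301,.205],84.5)
s=status.observe();zl=s['position'][2]-.048
o=[]
for c in("top","side"):
    im=grab_frame(c);u,v=proj(c,[.487,.301,.12])[0].astype(int)
    o.append(cv2.resize(im[max(v-60,0):max(v-60,0)+120,max(u-60,0):max(u-60,0)+120],(400,400),interpolation=cv2.INTER_CUBIC));print(c,max(u-60,0),max(v-60,0))
    for d in silhouettes(c,"lid")[:2]:print(c,d["p"],np.array(d["extent"])*[560,420,560,420],rect(c,d["mask"],zl+.022))
    # predicted disc-edge extents if lid centred on TCP
    t=np.linspace(0,2*np.pi,200);q=np.vstack([proj(c,np.c_[s['position'][0]+.062*np.cos(t),s['position'][1]+.062*np.sin(t),0*t+zl+h]) for h in(0,.025)]);print("pred",q.min(0),q.max(0))
cv2.imwrite("pics/lid1.png",np.hstack(o))
E
```

```text
clock: 15.2
position: [0.4875, 0.2962, 0.2022]
tool_rot: [-3.141, -0.001, 3.038]
force: [-0.2, -0.2, -1.2]
grip_width: 0.0143
finger_force: 60.1
tool y now 84.1 twist deg -0.4 alt 179.6 q7 0.83
rows [np.float64(0.016), np.float64(0.078), np.float64(-0.047), np.float64(-0.055)] t 15.2 pos [0.4875 0.2962 0.2022]
top 63 202
top 0.87 [ 91.    231.882 150.808 296.184] [493.8 285.2 124.9 114.3  13.5]
pred [ 85.12138298 233.25382675] [149.93149034 295.4039203 ]
side 240 275
side 0.95 [266.224 287.196 334.488 354.186] [489.  303.  133.5 124.4 -89.8]
pred [266.40072385 287.82179381] [335.92325308 354.76480698]
```

View pics/lid1.png

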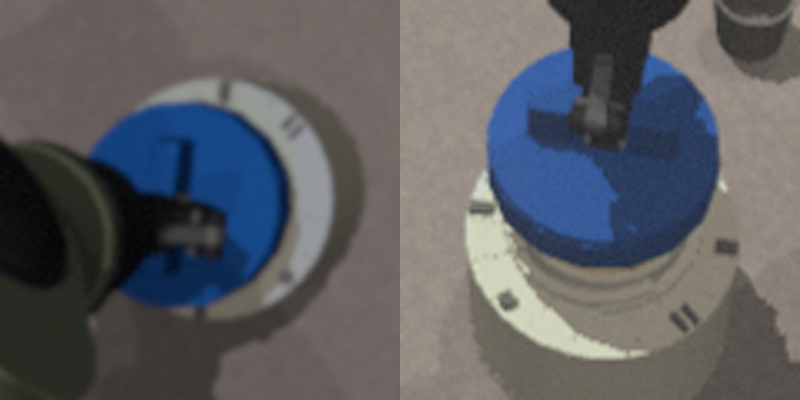

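```bash
python3 -m creep '[[0.02,0.08,0,0,0],[0.02,0.08,0.2,0,0],[0.02,0.08,0.4,0,0],[0.02,0.08,0.5,0,0],[0.02,0.08,0.5,0,0]]'; python3 -c "
from h import *
rows([.486,.301,.163],84.5);s=status.observe();print(s['force'],s['moment'])"
```

```text
clock: 16.02
position: [0.4865, 0.3023, 0.172]
tool_rot: [-3.141, -0.001, 3.04]
force: [0.4, -0.0, -1.3]
grip_width: 0.0146
finger_force: 60.1
tool y now 84.2 twist deg -0.3 alt 179.7 q7 0.83
rows [np.float64(0.006), np.float64(-0.022), np.float64(0.149), np.float64(-0.04)] t 16.02 pos [0.4865 0.3023 0.172 ]
[ 0.39871036 -0.01920946 -1.25660082] [ 0.00022751 -0.03594918 -0.00150053]
```

```bash
python3 -m creep '[[0.01,-0.02,0.08,0,0],[0.01,-0.02,0.14,0,0],[0.01,-0.02,0.16,0,0]]'; python3 -c "
from h import *
s=status.observe();print(s['force'],s['moment'],s['position'])"; python3 -m creep '[[0,0,0.04,0,0],[0,0,0.04,0,0]]'; python3 -c "
from h import *
s=status.observe();print(s['force'],s['moment'],s['position'])"
```

```text
clock: 16.4
position: [0.486, 0.3013, 0.1629]
tool_rot: [-3.141, -0.0, 3.04]
force: [0.5, -0.2, -1.1]
grip_width: 0.0147
finger_force: 60.1
[ 0.54022641 -0.21171943 -1.09464498] [0.06732158 0.01645988 0.00030052] [0.48597031 0.30133421 0.16285686]
clock: 16.65
position: [0.4861, 0.3015, 0.1621]
tool_rot: [3.141, 0.001, 3.04]
force: [-9.0, -5.1, 25.6]
grip_width: 0.0145
finger_force: 63.6
[-8.96866019 -5.11526792 25.64120232] [-1.16922639  1.82067476 -0.01299579] [0.48609914 0.30147359 0.1620983 ]
```

```bash
python3 -m creep '[[0,0,-0.03,0,0],[0,0,-0.04,-0.5,0],[0,0,-0.05,-1,0],[0,0,-0.055,-1.5,0],[0,0,-0.06,-2,0]]'; python3 -c "
from h import *
s=status.observe();print(s['force'],s['moment'],s['position']);rows([.486,.301,.162],84.5)"
```

```text
clock: 17.27
position: [0.486, 0.3014, 0.1642]
tool_rot: [3.142, 0.0, -2.961]
force: [-0.2, -0.9, -1.8]
grip_width: 0.0142
finger_force: 60.1
[-0.15196926 -0.93611371 -1.8401647 ] [-0.02225038  0.03496644  0.01133366] [0.48604452 0.30142248 0.16420502]
tool y now 100.3 twist deg 15.8 alt -164.2 q7 1.06
rows [np.float64(0.002), np.float64(-0.007), np.float64(0.037), np.float64(1.977)] t 17.27 pos [0.486  0.3014 0.1642]
```

```bash
python3 -m creep '[[0,0,-0.01,-0.8,0],[0,0,-0.02,-1.6,0],[0,0,-0.03,-2.4,0],[0,0,-0.04,-3.2,0],[0,0,-0.04,-4,0]]'; python3 -c "
from h import *
s=status.observe();print(s['force'],s['moment'],s['position']);rows([.486,.301,.162],84.5)"
```

```text
clock: 17.9
position: [0.4861, 0.3014, 0.1667]
tool_rot: [-3.142, 0.0, -2.402]
force: [-0.7, 0.8, -1.7]
grip_width: 0.0146
finger_force: 60.1
[-0.67553195  0.82048401 -1.73142198] [-0.05255553 -0.04709222  0.03171658] [0.48610952 0.30140769 0.16665868]
tool y now 132.4 twist deg 47.9 alt -132.1 q7 1.53
rows [np.float64(0.006), np.float64(-0.004), np.float64(0.078), np.float64(5.986)] t 17.9 pos [0.4861 0.3014 0.1667]
```

```bash
python3 -m creep '[[0,0,0.05,0,0],[0,0,0.09,0,0],[0,0,0.12,0,0],[0,0,0.13,0,0]]'; python3 -c "
from h import *
s=status.observe();print(s['force'],s['moment'],s['position']);rows([.486,.301,.157],84.5)"
```

```text
clock: 18.4
position: [0.486, 0.3012, 0.1587]
tool_rot: [-3.141, -0.0, -2.406]
force: [1.0, -3.3, -0.1]
grip_width: 0.0142
finger_force: 60.3
[ 0.95262094 -3.34458235 -0.05601877] [-0.81558941 -0.16448425  0.02675557] [0.48595917 0.30119563 0.15866032]
tool y now 132.1 twist deg 47.6 alt -132.4 q7 1.53
rows [np.float64(0.002), np.float64(-0.003), np.float64(0.028), np.float64(5.955)] t 18.4 pos [0.486  0.3012 0.1587]
```

```bash
python3 -m creep '[[0,0,0.02,0.8,0],[0,0,0.035,1.6,0],[0,0,0.045,2.4,0],[0,0,0.055,3.2,0],[0,0,0.065,4,0]]'; python3 -c "
from h import *
s=status.observe();print(s['force'],s['moment'],s['position']);rows([.486,.301,.151],84.5)"
```

```text
clock: 19.02
position: [0.4859, 0.3018, 0.155]
tool_rot: [3.141, 0.0, -2.968]
force: [-0.0, -0.6, -1.4]
grip_width: 0.0148
finger_force: 60.1
[-0.03599011 -0.64453569 -1.42522453] [0.02070329 0.0203357  0.02109757] [0.48592341 0.30184191 0.15499556]
tool y now 100.0 twist deg 15.5 alt -164.5 q7 1.06
rows [np.float64(0.001), np.float64(-0.014), np.float64(0.067), np.float64(1.933)] t 19.02 pos [0.4859 0.3018 0.155 ]
```

```bash
python3 -m creep '[[0,0,0.015,0.8,0],[0,0,0.025,1.6,0],[0,0,0.035,2.4,0],[0,0,0.045,3.2,0],[0,0,0.055,4,0]]'; python3 -c "
from h import *
s=status.observe();print(s['force'],s['moment'],s['position']);rows([.486,.301,.151],84.5-42)"
```

```text
clock: 19.65
position: [0.4859, 0.3018, 0.1516]
tool_rot: [3.141, -0.0, 2.757]
force: [0.2, 0.0, -2.0]
grip_width: 0.0145
finger_force: 60.1
[ 0.20576305  0.03045534 -2.01188741] [ 0.00138637 -0.05323793 -0.05113702] [0.48587825 0.30179562 0.15162906]
tool y now 68.0 twist deg 25.5 alt -154.5 q7 0.6
rows [np.float64(-0.007), np.float64(-0.012), np.float64(0.01), np.float64(3.183)] t 19.65 pos [0.4859 0.3018 0.1516]
```

Lid origin is about 103–104 mm; turn the rest and watch the moment.

```bash
python3 -m creep '[[0,0,0.01,0.8,0],[0,0,0.01,1.6,0],[0,0,0.01,2.4,0],[0,0,0.01,2.8,0],[0,0,0.01,2.8,0]]'; python3 -c "
from h import *
s=status.observe();print(s['force'],s['moment'],s['position']);rows([.486,.301,.151],84.5-42)"; python3 -m creep '[[0,0,0,0.3,0],[0,0,0,0.6,0],[0,0,0,0.6,0]]'; python3 -c "
from h import *
s=status.observe();print(s['force'],s['moment'],s['position']);rows([.486,.301,.151],84.5-42)"
```

```text
clock: 20.27
position: [0.486, 0.3019, 0.1512]
tool_rot: [3.141, -0.0, 2.37]
force: [-0.7, -0.0, 2.0]
grip_width: 0.0146
finger_force: 60.5
[-0.68474821 -0.01830956  1.97312244] [ 0.15707105  0.03091017 -0.06638508] [0.48597607 0.30194019 0.1511739 ]
tool y now 45.8 twist deg 3.3 alt -176.7 q7 0.28
rows [np.float64(-0.011), np.float64(-0.011), np.float64(0.003), np.float64(0.413)] t 20.27 pos [0.486  0.3019 0.1512]
clock: 20.65
position: [0.4861, 0.3023, 0.1512]
tool_rot: [3.14, -0.0, 2.287]
force: [1.2, 4.9, 1.0]
grip_width: 0.0148
finger_force: 66.8
[1.17539429 4.85164707 1.00235594] [ 1.13616863 -0.32898384  1.50170303] [0.48611692 0.30225673 0.15121431]
tool y now 41.0 twist deg -1.5 alt 178.5 q7 0.22
rows [np.float64(-0.015), np.float64(-0.015), np.float64(0.004), np.float64(-0.184)] t 20.65 pos [0.4861 0.3023 0.1512]
```

```bash
python3 -m creep '[[0,0,0,0,0.5],[0,0,0,0,0.5],[0,0,0,0,0.5],[0,0,-0.5,0,0.5],[0,0,-1.2,0,0.5]]'; python3 -m creep '[[0,0,0,0,0.5]]'; python3 -c "
from h import *
rows([.455,-.2755,.2],57)"
```

```text
clock: 21.28
position: [0.4856, 0.3008, 0.2232]
tool_rot: [-3.139, 0.0, 2.286]
force: [1.0, 0.3, 0.9]
grip_width: 0.0427
finger_force: 0.0
clock: 21.4
position: [0.4872, 0.3018, 0.2257]
tool_rot: [3.137, 0.0, 2.285]
force: [0.2, -0.7, 0.3]
grip_width: 0.0427
finger_force: 0.0
tool y now 40.9 twist deg -16.1 alt 163.9 q7 0.19
rows [np.float64(-6.916), np.float64(-6.713), np.float64(0.401), np.float64(-2.007)] t 21.4 pos [0.4872 0.3018 0.2257]
```

```bash
python3 -m creep '[[-6.9,-6.7,0.2,-2,0.6],[-6.9,-6.7,0.2,-2,0.6],[-6.9,-6.7,0.2,-2,0.6],[-6.9,-6.7,0.2,-2,0.6],[-6.9,-6.7,0.2,-2,0.6]]'; python3 -m creep '[[-3,-2.4,0.2,0,0.6],[-3,-2.4,0.2,0,0.6],[-3,-2.4,0.2,0,0.6],[-3,-2.4,0.2,0,0.6]]'
python3 - <<'E'
from h import *
rows([.455,-.2755,.1],57)
for c in("top","side"):
    im=grab_frame(c)
    for n,z in(("tube",.011),("lid",.125),("bar1",.02)):
        for d in silhouettes(c,n)[:2]:print(c,n,round(d["p"],2),np.round(np.array(d["extent"])*[560,420,560,420],1),rect(c,d["mask"],z))
    if c=="top":
        a=cv2.resize(im[215:310,80:175],(500,500),interpolation=cv2.INTER_CUBIC)
        b=cv2.resize(im[145:220,385:460],(300,300),interpolation=cv2.INTER_CUBIC)
        o=np.zeros((600,800,3),np.uint8);o[:500,:500]=a;o[:300,500:]=b
    else:
        o[300:,500:]=cv2.resize(im[110:210,240:340],(300,300),interpolation=cv2.INTER_CUBIC)
cv2.imwrite("pics/lid2.png",o)
E
```

```text
clock: 22.02
position: [0.468, -0.0126, 0.2161]
tool_rot: [-3.141, -0.0, 2.565]
force: [2.0, -0.1, 0.1]
grip_width: 0.0509
finger_force: 0.0
clock: 22.52
position: [0.541, -0.2324, 0.2036]
tool_rot: [-3.141, -0.001, 2.563]
force: [0.1, 1.4, -0.3]
grip_width: 0.051
finger_force: 0.0
tool y now 56.9 twist deg -0.1 alt 179.9 q7 1.47
rows [np.float64(0.806), np.float64(-1.384), np.float64(1.729), np.float64(-0.017)] t 22.52 pos [ 0.541  -0.2324  0.2036]
top lid 0.82 [ 92.2 231.2 155.3 293.2] [489.6 298.7 125.8 120.2 -89.7]
side tube 0.71 [293.8 159.5 351.2 190.6] [ 450.9 -278.1  194.7   44.   -33.4]
side lid 0.97 [271.  305.5 337.2 371. ] [485.7 303.9 135.8 122.4 -85.2]
side bar1 0.53 [227.5 124.8 278.5 166.6] [ 656.4 -363.4  181.8  133.4  -85.3]
```

View pics/lid2.png

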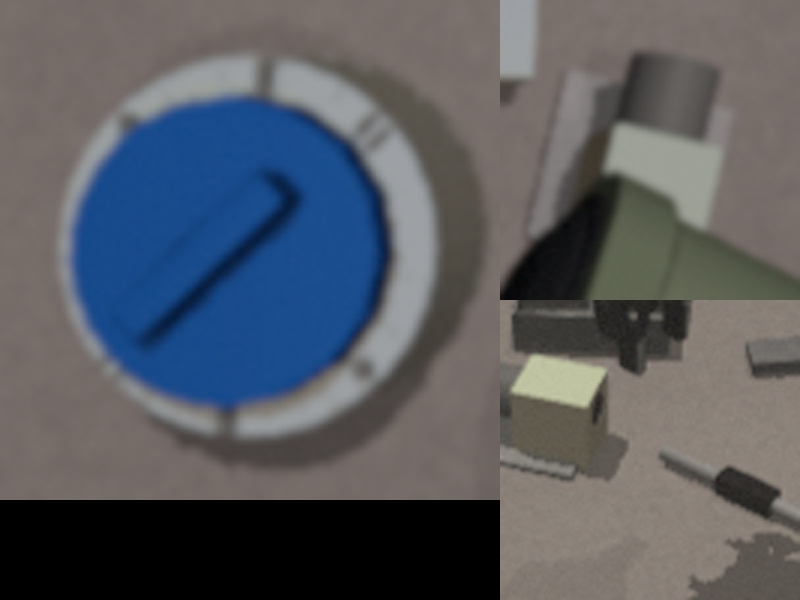

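```bash
python3 -c "
from h import *
print(back('side',[322.7,173.3],.014),back('top',[[386,275],[387,275]],.018))"; python3 -m creep '[[0.8,-1.38,0.5,0,0.6],[0.8,-1.38,1.2,0,0.6],[0.8,-1.38,1.7,0,0.6],[0.8,-1.38,1.7,0,0.6],[0.8,-1.38,1.7,0,0.6]]'; python3 -c "
from h import *
rows([.4545,-.2755,.016],57)"
```

```text
[[ 0.45031908 -0.27223532  0.014     ]] [[ 0.4539459  -0.27546836  0.018     ]
 [ 0.45395729 -0.27776272  0.018     ]]
clock: 23.55
position: [0.4568, -0.2724, 0.1037]
tool_rot: [3.141, 0.001, 2.566]
force: [0.5, 0.6, 0.2]
grip_width: 0.0514
finger_force: 0.0
tool y now 57.0 twist deg 0.0 alt -180.0 q7 1.65
rows [np.float64(0.006), np.float64(-0.065), np.float64(1.462), np.float64(0.005)] t 23.55 pos [ 0.4568 -0.2724  0.1037]
```

```bash
python3 -m creep '[[0,-0.05,0.8,0,0.6],[0,-0.05,1.4,0,0.6],[0,-0.05,1.4,0,0.6],[0,-0.05,1.4,0,0.1],[0,-0.05,1.4,0,0.1]]' 60; python3 -m creep '[[0,0,-0.03,0,0.1],[0,0,-0.03,0,0.1],[0,0,-0.03,0,0.1]]' 60; python3 -c "
from h import *
s=status.observe();print(s['force'],s['moment'])
rows([.4545,-.2755,.016],57)"
```

```text
clock: 24.18
position: [0.4554, -0.2756, 0.0207]
tool_rot: [3.141, 0.003, 2.566]
force: [-2.3, 2.8, 15.9]
grip_width: 0.0202
finger_force: 58.2
clock: 24.55
position: [0.4544, -0.2752, 0.0207]
tool_rot: [3.141, 0.001, 2.565]
force: [-0.6, 0.8, 9.3]
grip_width: 0.0203
finger_force: 60.0
[-0.62423089  0.78892964  9.28630804] [0.28525151 0.19946644 0.03605506]
tool y now 57.0 twist deg -0.0 alt 180.0 q7 1.69
rows [np.float64(-0.003), np.float64(-0.003), np.float64(0.079), np.float64(-0.002)] t 24.55 pos [ 0.4544 -0.2752  0.0207]
```

```bash
python3 -m creep '[[0,0,-0.5,0,0.1],[0,0,-1.2,0,0.1],[0,0,-1.5,-1,0.1],[0,0,-1.5,-2.4,0.1],[0,0,-1.5,-2.4,0.1]]'; python3 -c "
from h import *
m=np.array([.597,-.339])-.125*np.array([.970,-.242]);print(m);rows([*m,.0597],76)"
```

```text
clock: 25.18
position: [0.4542, -0.2753, 0.1106]
tool_rot: [3.141, 0.0, 2.9]
force: [-0.1, -0.6, -1.0]
grip_width: 0.0204
finger_force: 59.0
[ 0.47575 -0.30875]
tool y now 76.1 twist deg 0.1 alt -179.9 q7 1.91
rows [np.float64(-0.483), np.float64(-0.456), np.float64(0.848), np.float64(0.018)] t 25.18 pos [ 0.4542 -0.2753  0.1106]
```

```bash
python3 -m creep '[[-0.24,-0.46,0.3,0,0.1],[-0.48,-0.46,0.7,0,0.1],[-0.48,-0.46,0.85,0,0.1],[-0.48,-0.46,0.85,0,0.1]]'
python3 - <<'E'
from h import *
rows([.47575,-.30875,.0597],76)
s=status.observe();o=[]
R=Rn.from_euler("xyz",s["tool_rot"]).as_matrix();ax=-R[:,0];c0=s["position"]-[0,0,.0097];print("axis",ax)
mouth=np.array([.597,-.339,.05])
for c,(x,y) in(("top",(370,150)),("side",(225,110))):
    im=grab_frame(c);k=5
    im=cv2.resize(im[y:y+100,x:x+80],None,fx=k,fy=k,interpolation=cv2.INTER_CUBIC)
    q=(proj(c,[c0+ax*t for t in(-.095,.095,.12)]+[mouth])-[x,y]+.5)*k
    for p,col in zip(q,((0,0,255),(0,0,255),(0,255,255),(0,255,0))):cv2.circle(im,tuple(int(v) for v in p),3,col,-1)
    o.append(im)
cv2.imwrite("pics/tube1.png",np.hstack(o))
E
```

```text
clock: 25.68
position: [0.4747, -0.3084, 0.0588]
tool_rot: [3.141, -0.002, 2.899]
force: [0.3, -0.5, -1.4]
grip_width: 0.0202
finger_force: 59.0
tool y now 76.1 twist deg 0.1 alt -179.9 q7 1.95
rows [np.float64(-0.019), np.float64(-0.002), np.float64(-0.015), np.float64(0.01)] t 25.68 pos [ 0.4747 -0.3084  0.0588]
axis [ 0.97062988 -0.24056999 -0.00192769]
```

View pics/tube1.png

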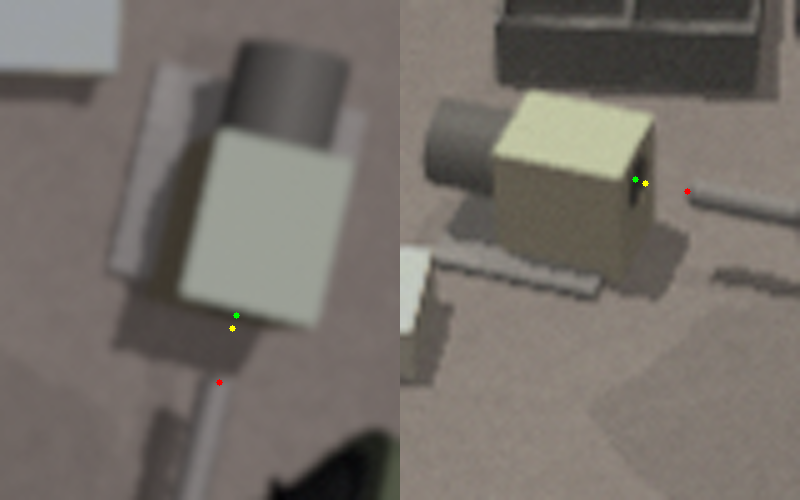

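Run:
```python
from h import *
f=lambda q,o:np.array(q,float)/5-.5+np.array(o)
b=back("top",f([(216,128),(354,157),(318,328),(180,297)],(370,150)),.075)*1000
a=lambda d:np.degrees(np.arctan2(d[1],d[0])).round(1)
print(b.round(1),a(b[0]-b[3]),a(b[1]-b[2]),a(b[2]-b[3])+90,"mouth",(b[2]+b[3])/2,"ctr",b.mean(0))
t=np.radians(-13.7);print("mouth via ctr",b.mean(0)[:2]-37.5*np.array([np.cos(t),np.sin(t)]))
# fit: side port centre, on plane z=.05
print(back("side",f([(237,180)],(225,110)),.05))
# tube axis from top: near end centre and lower
print(back("top",f([(216,382),(192,500)],(370,150)),.05)*1000)
```

```text
[[ 678.9 -324.2   75. ]
 [ 666.1 -384.5   75. ]
 [ 590.7 -368.    75. ]
 [ 604.2 -307.8   75. ]] -12.4 -12.3 -12.599999999999994 mouth [ 597.45727563 -337.90924481   75.        ] ctr [ 634.97348159 -346.12910475   75.        ]
mouth via ctr [ 598.54038959 -337.24767428]
[[ 0.59594653 -0.33831407  0.05      ]]
[[ 567.00900305 -329.53840311   50.        ]
 [ 514.07147247 -318.39497302   50.        ]]
```

```bash
python3 -m creep '[[0,0.0,-0.015,-0.12,0.1],[0,0.0,-0.015,-0.12,0.1],[0,0,-0.015,-0.12,0.1]]'; python3 -c "
from h import *
d=np.array([.974,-.225]);m=np.array([.5975,-.3385])
for t in (.118,.08,.05):rows([*(m-t*d),.0597],77)"
```

```text
clock: 26.15
position: [0.4757, -0.3089, 0.0606]
tool_rot: [-3.142, 0.001, 2.917]
force: [-0.5, 0.4, -1.3]
grip_width: 0.0202
finger_force: 59.0
tool y now 77.1 twist deg 0.1 alt -179.9 q7 1.97
rows [np.float64(-0.123), np.float64(-0.024), np.float64(0.014), np.float64(0.017)] t 26.15 pos [ 0.4757 -0.3089  0.0606]
tool y now 77.1 twist deg 0.1 alt -179.9 q7 1.97
rows [np.float64(-0.756), np.float64(-0.026), np.float64(0.015), np.float64(0.017)] t 26.15 pos [ 0.4757 -0.3089  0.0606]
tool y now 77.1 twist deg 0.1 alt -179.9 q7 1.97
rows [np.float64(-1.256), np.float64(-0.027), np.float64(0.015), np.float64(0.017)] t 26.15 pos [ 0.4757 -0.3089  0.0606]
```

Advance to ~18 mm in (before the seal) and feel.

```bash
python3 -m creep '[[-0.2,-0.02,0.01,0,0.1],[-0.4,-0.02,0.01,0,0.1],[-0.6,-0.02,0.01,0,0.1],[-0.75,-0.02,0.01,0,0.1],[-0.75,-0.02,0.01,0,0.1]]'; python3 -c "
from h import *
s=status.observe();print(s['force'],s['moment'])
d=np.array([.974,-.225]);m=np.array([.5975,-.3385])
for t in (.05,):rows([*(m-t*d),.0597],77)"
```

```text
clock: 26.78
position: [0.5197, -0.32, 0.0595]
tool_rot: [-3.142, 0.0, 2.918]
force: [-0.5, 0.0, -1.9]
grip_width: 0.02
finger_force: 59.0
[-0.47053561  0.03232185 -1.92216056] [0.06300141 0.01541031 0.03238231]
tool y now 77.2 twist deg 0.2 alt -179.8 q7 1.94
rows [np.float64(-0.499), np.float64(-0.01), np.float64(-0.004), np.float64(0.021)] t 26.77 pos [ 0.5197 -0.32    0.0595]
```

Free entry, no side force. Push through the seal.

```bash
python3 -m creep '[[-0.12,0,0,0,0.1],[-0.24,0,0,0,0.1],[-0.34,0,0,0,0.1],[-0.42,0,0,0,0.1],[-0.42,0,0,0,0.1]]'; python3 -c "
from h import *
s=status.observe();print(s['force'],s['moment'])
rows([.5488,-.327,.0597],77)"; python3 -m creep '[[-0.06,0,0,0,0.1],[-0.06,0,0,0,0.1]]'; python3 -c "
from h import *
s=status.observe();print(s['force'],s['moment'])
rows([.5488,-.327,.0597],77)"
```

```text
clock: 27.4
position: [0.5435, -0.3258, 0.0594]
tool_rot: [3.142, -0.001, 2.917]
force: [-3.6, -0.2, -0.4]
grip_width: 0.0202
finger_force: 59.1
[-3.60286699 -0.18071281 -0.38688946] [ 0.07152591  0.67355221 -0.06370783]
tool y now 77.1 twist deg 0.1 alt -179.9 q7 1.93
rows [np.float64(-0.091), np.float64(-0.0), np.float64(-0.004), np.float64(0.016)] t 27.4 pos [ 0.5435 -0.3258  0.0594]
clock: 27.65
position: [0.5468, -0.3265, 0.0595]
tool_rot: [3.142, -0.001, 2.917]
force: [-3.3, 1.1, -0.8]
grip_width: 0.0201
finger_force: 59.1
[-3.33870942  1.13648025 -0.80787069] [ 0.06143072  0.89921535 -0.04471867]
tool y now 77.1 twist deg 0.1 alt -179.9 q7 1.93
rows [np.float64(-0.034), np.float64(-0.0), np.float64(-0.004), np.float64(0.016)] t 27.65 pos [ 0.5468 -0.3265  0.0595]
```

```bash
python3 -m creep '[[-0.05,0,0,0,0.1],[-0.05,0,0,0,0.1]]'; python3 -m creep '[[-0.05,0,0,0,0.1],[-0.05,0,0,0,0.1]]'
```

```text
clock: 27.9
position: [0.5495, -0.3272, 0.0594]
tool_rot: [3.142, -0.002, 2.917]
force: [-5.3, 1.2, 0.7]
grip_width: 0.02
finger_force: 59.1
clock: 28.15
position: [0.5497, -0.3273, 0.0586]
tool_rot: [3.141, -0.007, 2.916]
force: [-19.7, 4.0, 2.9]
grip_width: 0.0201
finger_force: 59.5
```

```bash
python3 -m creep '[[-0.02,0,0,0,0.1],[0,0,0,0,0.1],[0.02,0,0,0,0.5],[0.02,0,0,0,0.6],[0.02,0,0,0,0.6]]'; python3 -m creep '[[0,0,-0.5,0,0.6],[0,0,-1.5,0,0.6],[0,0,-2.5,0,0.6],[1,1,-2.5,0,0.6],[2,2,-2.5,0,0.6]]'; python3 -m creep '[[1,4,0,0,0.6],[1,4,0,0,0.6],[1,4,0,0,0.6],[1,4,0,0,0.6],[1,4,0,0,0.6]]'
python3 - <<'E'
from h import *
o=[]
for c,(x,y) in(("top",(370,150)),("side",(225,110))):
    im=grab_frame(c);cv2.imwrite(f"pics/{c}_end.png",im);im=cv2.resize(im[y:y+100,x:x+80],None,fx=5,fy=5,interpolation=cv2.INTER_CUBIC)
    e=np.array([.5975,-.338,.05]);d=np.array([.974,-.225,0])
    for p in (proj(c,[e-.02*d,e-.08*d,e-.145*d])-[x,y]+.5)*5:cv2.circle(im,tuple(int(v) for v in p),3,(0,0,255),-1)
    o.append(im)
cv2.imwrite("pics/tube2.png",np.hstack(o))
E
```

```text
clock: 28.78
position: [0.5524, -0.3276, 0.0599]
tool_rot: [-3.142, 0.001, 2.917]
force: [0.5, 0.5, -0.1]
grip_width: 0.0512
finger_force: 0.0
clock: 29.4
position: [0.4849, -0.2205, 0.2102]
tool_rot: [3.142, 0.002, 2.917]
force: [0.3, 0.7, 0.1]
grip_width: 0.0513
finger_force: 0.0
clock: 30.02
position: [0.4804, 0.0303, 0.2099]
tool_rot: [3.14, 0.0, 2.924]
force: [-0.1, -1.0, 0.0]
grip_width: 0.0513
finger_force: 0.0
```

View pics/tube2.png

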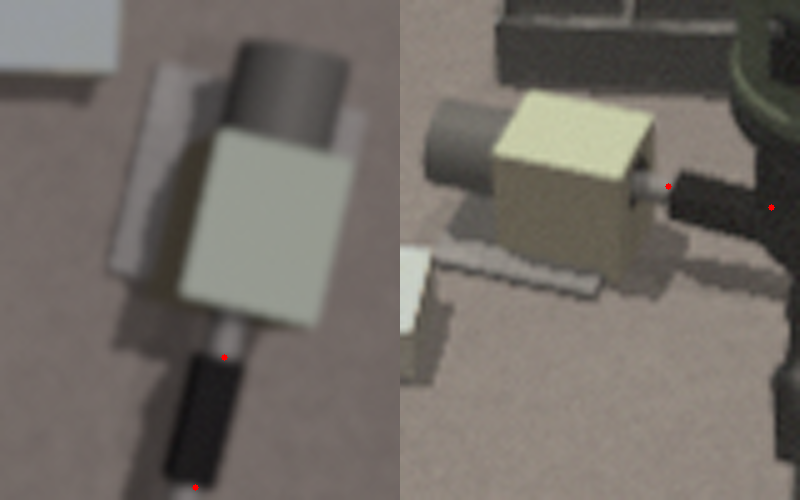

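View pics/side_end.png

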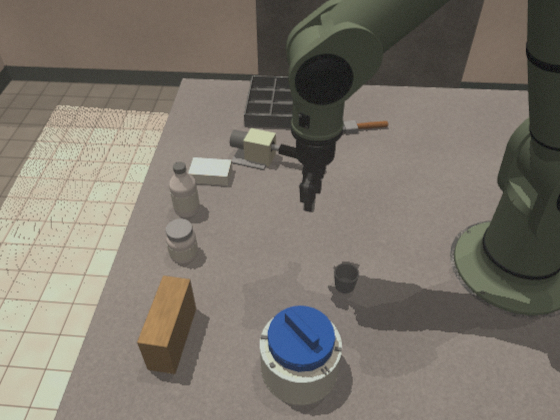

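View pics/top_end.png

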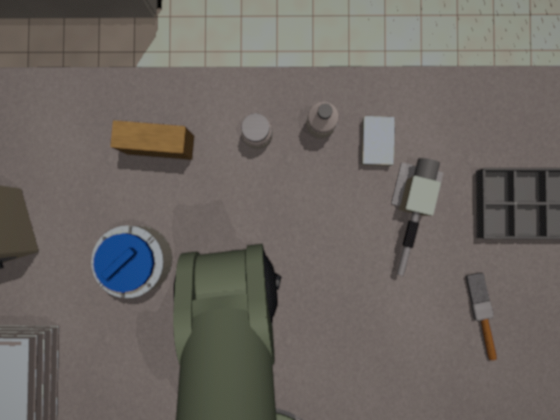

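```bash
python3 -c "
from workcell import *
print(bot.job_done())"
```

```text
the job is handed in; nothing more can be done
None
```

I handed the job in after about 30 s of robot time: both detergent bars on the counter are in the canister, the lid is screwed tight with its wing at the double lines, the feed tube is bottomed in the pump port, and the scoop cup, bottle, pot, carton and paper pack stand where they did.

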